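Weigh the sample pot from the back of the caddy

ROBOT

A 6-joint arm with a two-finger parallel gripper is mounted at the origin on the work surface. World frame = base frame: x ahead of the robot, y to its left, z up, the work surface at z = 0. Lengths are in mm, angles in rad, forces in N, time in s.
With the tool pointing down it reaches from about 275 to 1000 mm from the base axis. Payload 8.4 kg.
Tool frame: the origin (TCP) lies between the finger pads; the fingertips stand 22 mm ahead of it and the grasp point (between the pads) lies 3 mm ahead of it; z points along the fingers, y is the line along which they close (so a half turn about z gives the same grasp; the last joint's range is limited). The gripper opens to 85 mm and grips with 20 to 120 N. Pads are 22 mm wide; open, the fingers measure 114 mm over their backs; the gripper's body (76 mm by 85 mm) begins 54 mm behind the grasp point. The pads swing forward as they close: fully open they stand 13 mm farther back than shut.
Start: joints at [1.254, 0.353, 1.633, -0, 1.155, -0.002], TCP at [193.515, 594.289, 227.481] pointing down, gripper open.
Joint ranges: [-2.63, 2.63], [-0.92, 2.1], [0.06, 2.66], [-1.3, 4.44], [0, 2.69], [-3.02, 3.02]. Speed limits (rad/s): [2.22, 2.22, 2.79, 3.14, 3.14, 3.14].

INTERFACE

Orientations are given as [roll, pitch, yaw] about the fixed x, y, z axes, in that order (R = Rz(yaw) Ry(pitch) Rx(roll)).
In Python, from rig import r, grab_frame gives the robot as it stands.
- The arm moves only by the shell command python3 -m inch 'ROWS' [FORCE]. ROWS is JSON, a list of rows, each a list of 7 numbers: the turn, a rotation vector about the tool's x, y, z as a fraction of full scale, then the shift along the tool's x, y, z as a fraction of full scale, then the closure, from 0 (fully open) to 1 (shut). In form: [[rx, ry, rz, dx, dy, dz, fingers], ...]. A call has 1 to 8 rows; each row shifts and turns the commanded pose from where the row before left it, along the tool's axes as they then stand; what a row does not reach is not made up. Full scale, the value 1, is 2.5 cm for a shift and pi rad for a turn. A row lasts 1/12 s, in which the tool goes at most 41.7 mm and 7.16 degrees, less where a joint would pass 70% of its speed; a pose out of reach is approached as far as the arm can. A call with a number of a shift or a turn outside -1 to 1 is refused whole. A call with a gripper value outside its range is refused whole. The fingers move at their own pace and stop on an object; FORCE is the grip in N (left out, the last holds). Time passes only in rows, so rows that do not move let the fingers close. It gives the time, the measured TCP pose, the force, the opening and the grip force at its end, in the units of the state.
- r.sense(): the state, without advancing time (a new reading comes with each control period).
- grab_frame(name): name is "scene" or "top" or "wrist"; returns a dict with "pixels" (480x640x3 uint8, red, green, blue), "z_map" (480x640 float32, mm along the optical axis (not along the pixel's ray), 0 where there is no reading), "vertical_fov" (degrees; the focal length in pixels is half the picture's height over the tangent of half this angle, whatever the lens; pixels are square), "cx", "cy" (the principal point, pixels), "cam_to_world" (4x4, takes a point from camera to world coordinates). Camera axes: x right, y down, z forward; pixel columns grow to the right and rows downward; lengths in mm; the calibration is good to about 2 mm. A picture is of the moment at which its call begins.
- r.sign_off(): hands the job in; it is judged then, once.
The state is a dict: "clock": time; "qpos": joint angles; "qvel": joint speeds; "joint_efforts": joint torques, N m; "eef_pos": TCP position; "tcp_rot": TCP orientation; "contact_force": force on the tool from outside, world axes, zero at the start; "wrist_torque": the same for the moment, N m; "opening": opening from 0.0 (shut) to 1.0 (fully open); "grasp_force": force on a finger pad.
Only numpy, scipy, OpenCV 4.12 (cv2) and the standard library are available. Lean on these libraries where they do the work, as an engineer would, in place of code of your own. Each camera call takes 0.05 s, during which the arm holds its last target. There are 200 camera calls.

TASK

The small pot behind the tall jar and the square canister in the plywood caddy has to be weighed: first stand both tall containers in the empty grey side tray so that the way is clear, then stand the pot upright in the middle of the scale's pan while they wait there, and finally put the jar and the canister back in the caddy, each on the very spot where it stood at the start. Do not tip any of the three over, and leave the two little steel plugs in the caddy's back corners where they are.

Things in the scene. Friction and masses are not known exactly. Their poses are not given: they have to be found in the camera images.
- jar_center (a point): Tall round white plastic jar with a narrower red cap. Body 56 mm in diameter up to 112 mm high, then a shoulder; cap 48 mm in diameter from 122 to 140 mm, the full height. The point is at its centre, 70 mm above its underside; z runs up its axis. 0.15 to 0.3 kg. Loose; at the start it stands upright in one of the two front (robot-side) places of the caddy, left or right.
- canister_center (a point): Tall square white plastic canister with a round red cap. Body 52 x 52 mm and 120 mm high; cap 38 mm in diameter from 120 to 140 mm, the full height. The point is at its centre, 70 mm above its underside; x and y are square to its flat sides, z up. 0.18 to 0.36 kg. Loose; at the start it stands upright in the other front place of the caddy, about 94 mm from the jar centre to centre.
- pot_center (a point): Small round white plastic pot with a red cap of the same diameter: 50 mm in diameter, 56 mm high. The point is at its centre, 28 mm above its underside; z up. 0.07 to 0.14 kg. Loose; at the start it stands in the caddy behind (beyond, seen from the robot) the jar and the canister, midway between them and about 58 mm farther back.
- caddy: Fixed shallow open plywood caddy, 160 mm (x) by 230 mm (y), with a 5 mm floor; walls 6 mm thick: 12 mm high in front, 22 mm at the sides, 45 mm at the back. Origin at the centre of its underside; x points to its back wall (roughly away from the robot), y to its left, z up.
- side_tray: Fixed empty grey shallow plastic tray, the side area: 260 mm (x) by 150 mm (y), 20 mm high, 5 mm walls and a 5 mm floor. Origin at the centre of its underside; x along its length, z up. It lies to the left or to the right of the caddy, with the scale on the other side. Both tall containers fit in it, one behind the other along its length.
- scale_pan (a point): Bench scale, fixed: grey housing 200 x 160 mm with a round aluminium pan 124 mm in diameter that does not give. The point is the centre of the pan's top face, 50 mm above the bench; z up.
- plug_a_center (a point): Small steel mould plug, 28 mm in diameter with a thinner stem, 28 mm high, loose, standing in the caddy's back left corner: to be left alone. The point is at its centre, half-way up.
- plug_b_center (a point): A second such steel plug, in the caddy's back right corner: to be left alone. The point is at its centre, half-way up.

How it is judged (in metres and radians):
On the way, in this order (a step that is already met when the one before it is completed fails the run):
1. the jar and the canister both stand, released, in the side tray while the pot is still in its place in the caddy (x of jar_center in the frame of side_tray between -0.1 and 0.1 m and y of jar_center in the frame of side_tray between -0.045 and 0.045 m and z of jar_center in the frame of side_tray between 0.067 and 0.083 m and angle between each of jar_center, canister_center's own z axis and vertical below 0.15 rad and x of canister_center in the frame of side_tray between -0.1 and 0.1 m and y of canister_center in the frame of side_tray between -0.045 and 0.045 m and z of canister_center in the frame of side_tray between 0.067 and 0.083 m and distance of pot_center from where it was at the start of the episode below 0.02 m and contact force between the fingers and jar below 0.1 N and contact force between the fingers and canister below 0.1 N), for 0.2 s.
2. the pot stands, released, in the middle of the scale's pan while the jar and the canister are still in the side tray (horizontal distance between pot_center and scale_pan below 0.015 m and z of pot_center in the frame of scale_pan between 0.022 and 0.034 m and angle between each of pot_center, jar_center, canister_center's own z axis and vertical below 0.15 rad and x of jar_center in the frame of side_tray between -0.1 and 0.1 m and y of jar_center in the frame of side_tray between -0.045 and 0.045 m and z of jar_center in the frame of side_tray between 0.067 and 0.083 m and x of canister_center in the frame of side_tray between -0.1 and 0.1 m and y of canister_center in the frame of side_tray between -0.045 and 0.045 m and z of canister_center in the frame of side_tray between 0.067 and 0.083 m and contact force between the fingers and pot below 0.1 N), for 0.2 s.
At the end, for the whole second after the job is handed in: The pot stands upright on the scale within 15 mm of the pan's centre; the jar and the canister stand upright in the caddy, each within 15 mm of where it stood at the start (turned any way); all are released and at rest (horizontal distance between pot_center and scale_pan below 0.015 m and z of pot_center in the frame of scale_pan between 0.022 and 0.034 m and angle between each of pot_center, jar_center, canister_center's own z axis and vertical below 0.15 rad and distance of each of jar_center, canister_center from where it was at the start of the episode below 0.015 m and linear speed of each of jar, canister, pot below 0.02 m/s); the robot touches nothing.
It fails at once if the first steel plug in the caddy is shifted by more than 15 mm (distance of plug_a_center from where it was at the start of the episode above 0.015 m).
It fails at once if the second steel plug in the caddy is shifted by more than 15 mm (distance of plug_b_center from where it was at the start of the episode above 0.015 m).
It fails at once if the jar is tipped over (angle between jar_center's own z axis and vertical above 0.6 rad).
It fails at once if the canister is tipped over (angle between canister_center's own z axis and vertical above 0.6 rad).
It fails at once if the pot is tipped over (angle between pot_center's own z axis and vertical above 0.6 rad).
It also fails if it takes over 128 s, if anything falls off the work surface, if the arm or the gripper's body presses on something with over 40 N, if the wrist force passes 120 N, or if a joint passes its speed limit or range.

## Working session

There is one attempt and no reset: what is moved stays moved. The work goes in short steps, Python scripts to look and compute and a shell command to move; the robot and the scene stay as the last step left them, time stands still between calls to the robot, and variables do not carry over. Pictures are saved under pics/ and viewed, at most 14 in all, crops included, and the job is handed in when it is done.

```bash
ls; mkdir -p pics
python3 - <<'E'
from rig import r, grab_frame
import cv2,numpy as np
s=r.sense();print(s)
for n in("scene","top"):
    f=grab_frame(n);cv2.imwrite(f"pics/{n}0.png",f["pixels"][:,:,::-1]);np.savez(f"pics/{n}0.npz",**f)
    print(n,f["vertical_fov"],f["cx"],f["cy"],np.round(f["cam_to_world"],3).tolist())
E
```

```text
pics
{'clock': 0.0, 'qpos': array([ 1.25356811e+00,  3.53669958e-01,  1.63415981e+00, -2.22569011e-06,
        1.15521502e+00, -2.39676264e-03]), 'qvel': array([-2.00853156e-04, -9.45288021e-05, -1.63812075e-04,  1.58743726e-03,
        3.55763200e-04,  1.73943042e-03]), 'joint_efforts': array([-2.36586551e-03, -6.05241680e+01, -3.42067230e+01, -1.96242017e-04,
        9.30967683e-03, -6.60091757e-06]), 'eef_pos': array([193.37680466, 593.80234645, 226.7370915 ]), 'tcp_rot': array([-3.14014052e+00, -1.44548357e-06,  2.82676210e+00]), 'contact_force': array([0.49749592, 0.50723997, 0.00166883]), 'wrist_torque': array([ 0.06040389,  0.0039312 , -0.05006998]), 'grasp_force': 0.0, 'opening': 0.9986811081931432}
scene 53.43676333162885 311.360785633928 234.57955934286716 [[-0.413, 0.771, -0.485, 971.258], [0.911, 0.346, -0.226, 191.389], [-0.006, -0.535, -0.845, 776.949], [0.0, 0.0, 0.0, 1.0]]
top 51.937867492142615 323.44135930770267 242.2570183695529 [[0.025, -0.997, 0.073, 491.09], [-1.0, -0.025, 0.002, -14.504], [-0.0, -0.073, -0.997, 1051.442], [0.0, 0.0, 0.0, 1.0]]
```

View pics/top0.png

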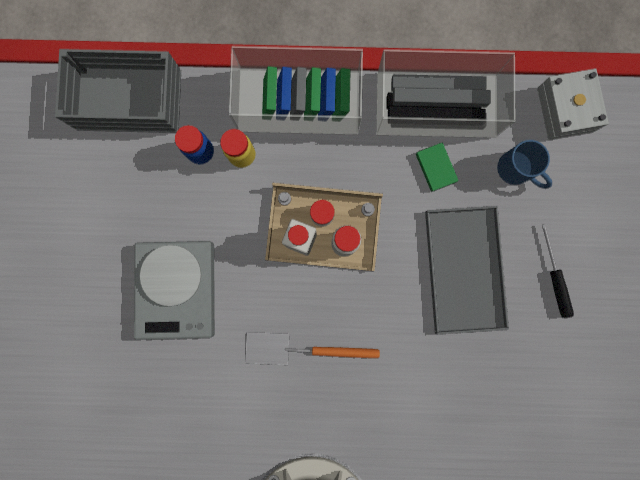

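View pics/scene0.png

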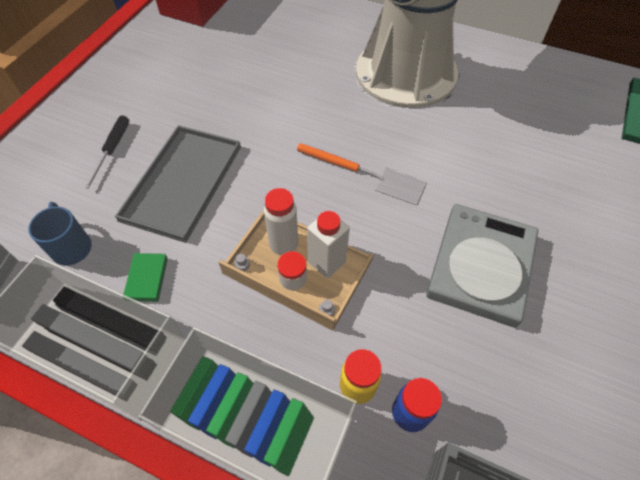

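The top view shows the jar at (347,240), canister (298,235) and pot (322,212), with the plugs at (284,199) and (368,210). The pan is at (170,275) and the side tray is around (466,270). The robot's side is the bottom of the picture. Next I convert these pixels to positions.

```bash
cat > h.py <<'E'
import numpy as np,cv2
from rig import r,grab_frame
def cloud(f):
    h=480;fl=h/2/np.tan(np.radians(float(f["vertical_fov"]))/2)
    v,u=np.mgrid[:480,:640];z=f["z_map"].astype(float)
    p=np.stack([(u-f["cx"])*z/fl,(v-f["cy"])*z/fl,z],-1)
    T=f["cam_to_world"];return p@T[:3,:3].T+T[:3,3]
def red(f):
    c=cv2.cvtColor(f["pixels"],cv2.COLOR_RGB2HSV);return ((c[...,0]<8)|(c[...,0]>172))&(c[...,1]>150)&(c[...,2]>60)&(f["z_map"]>0)
def caps(f,P,box):
    # red blobs inside a world box: top-face min circle
    x0,x1,y0,y1=box;m=red(f)&(P[...,0]>x0)&(P[...,0]<x1)&(P[...,1]>y0)&(P[...,1]<y1)
    n,l,st,_=cv2.connectedComponentsWithStats(m.astype(np.uint8))
    for i in range(1,n):
        if st[i,4]<40: continue
        q=P[l==i];zt=np.percentile(q[:,2],80);q=q[abs(q[:,2]-zt)<6]
        (cx,cy),rad=cv2.minEnclosingCircle(q[:,:2].astype(np.float32))
        print("cap ztop %.0f circ %.1f %.1f r%.1f mean %.1f %.1f n%d"%(zt,cx,cy,rad,*q[:,:2].mean(0),len(q)))
def rect(P,m,name):
    q=P[m];(c,s,a)=cv2.minAreaRect(q[:,:2].astype(np.float32));print(name,"c",np.round(c,1),"size",np.round(s,1),"ang",round(a,1),"z",np.round(np.median(q[:,2]),1),len(q))
def sub(P,box,z):
    x0,x1,y0,y1=box;return (P[...,0]>x0)&(P[...,0]<x1)&(P[...,1]>y0)&(P[...,1]<y1)&(P[...,2]>z[0])&(P[...,2]<z[1])
E
python3 - <<'E'
from h import *
f=dict(np.load("pics/top0.npz"));P=cloud(f)
for uv in[(347,240),(298,235),(322,212),(284,199),(368,210),(170,275),(466,270),(320,260),(400,280)]:print(uv,np.round(P[uv[1],uv[0]],1))
c=P[240,322]
b=(c[0]-100,c[0]+150,c[1]-140,c[1]+140)
caps(f,P,b)
t=P[275,170];m=sub(P,(t[0]-90,t[0]+90,t[1]-90,t[1]+90),(46,54))
n,l,st,_=cv2.connectedComponentsWithStats(m.astype(np.uint8));rect(P,l==l[275,170],"pan")
t=P[270,466];rect(P,sub(P,(t[0]-170,t[0]+170,t[1]-110,t[1]+110),(12,26)),"tray")
rect(P,sub(P,b,(9,60)),"caddy");rect(P,sub(P,b,(114,126))&~red(f),"canister shoulder")
g=dict(np.load("pics/scene0.npz"));Q=cloud(g);print("scene");caps(g,Q,b)
rect(Q,sub(Q,b,(114,125))&~red(g),"can sh")
t=P[275,170];m=sub(Q,(t[0]-90,t[0]+90,t[1]-90,t[1]+90),(46,54))
rect(Q,m,"pan")
E
```

```text
(347, 240) [563.1 -56.  146. ]
(298, 235) [570.2  34.7 143.5]
(322, 212) [625.1  -8.1  62.7]
(284, 199) [654.5  72.1  33.1]
(368, 210) [ 635.8 -103.5   33.4]
(170, 275) [490.4 296.8  50.4]
(466, 270) [ 516.9 -316.     5.5]
(320, 260) [530.3  -6.1   2.4]
(400, 280) [ 4.922e+02 -1.773e+02 -1.000e-01]
cap ztop 63 circ 626.1 -7.2 r24.8 mean 626.1 -7.5 n453
cap ztop 147 circ 570.6 35.3 r18.5 mean 570.6 35.1 n303
cap ztop 147 circ 566.6 -55.7 r23.3 mean 566.5 -55.8 n495
pan c [490.7 297.1] size [121.8 123.1] ang 2.2 z 50.3 2836
tray c [ 540.  -312.5] size [303.9 152.4] ang 5.0 z 19.7 1201
caddy c [598.6 -11.3] size [230.4 160.5] ang 85.6 z 22.4 2068
canister shoulder c [567.4  -9.2] size [148.7  60.4] ang 85.1 z 123.6 415
scene
cap ztop 146 circ 568.8 -55.3 r23.9 mean 569.4 -53.9 n526
cap ztop 146 circ 572.3 36.1 r18.7 mean 573.6 36.8 n353
cap ztop 62 circ 627.4 -6.4 r25.0 mean 628.3 -6.1 n588
can sh c [567.5  -6. ] size [145.5  63.6] ang 84.6 z 121.8 550
pan c [490.9 298.2] size [123.5 122.6] ang 22.3 z 50.0 3583
```

Run:
```python
from h import *
f=dict(np.load("pics/top0.npz"));P=cloud(f)
g=dict(np.load("pics/scene0.npz"));Q=cloud(g)
for n,F,C in(("top",f,P),("scene",g,Q)):
    m=sub(C,(300,800,-420,-200),(14,26));k,l,st,_=cv2.connectedComponentsWithStats(m.astype(np.uint8))
    for i in range(1,k):
        if st[i,4]>150: rect(C,l==i,n+" tray")
    rect(C,sub(C,(530,620,5,75),(119,131))&~red(F),n+" can")
    rect(C,sub(C,(400,640,-380,-250),(3,9)),n+" trayfloor")
```

```text
top tray c [ 735.2 -250. ] size [90.5 60.8] ang 23.4 z 18.8 1179
top tray c [ 518.3 -314.4] size [260.3 152.4] ang 5.0 z 20.0 1103
top can c [570.7  35.1] size [52. 52.] ang 69.9 z 125.1 406
top trayfloor c [ 520. -315.] size [240.  129.9] ang 0.0 z 5.8 5988
scene tray c [ 518.2 -313.4] size [262.4 153.4] ang 4.8 z 19.0 1206
scene tray c [ 746.8 -395.5] size [29.9 73. ] ang 74.3 z 20.1 175
scene tray c [ 734.7 -249.3] size [91.7 60.6] ang 23.2 z 18.1 1499
scene can c [572.2  36.2] size [52.  52.7] ang 68.9 z 124.7 451
scene trayfloor c [ 519.9 -315. ] size [239.7 129.8] ang 0.1 z 5.3 5207
```

Run:
```python
from h import *
f=dict(np.load("pics/top0.npz"));
a=cv2.resize(f["pixels"][170:290,240:400,::-1],(800,600),interpolation=cv2.INTER_CUBIC);cv2.imwrite("pics/crop.png",a)
```

```text
(no output)
```

View pics/crop.png

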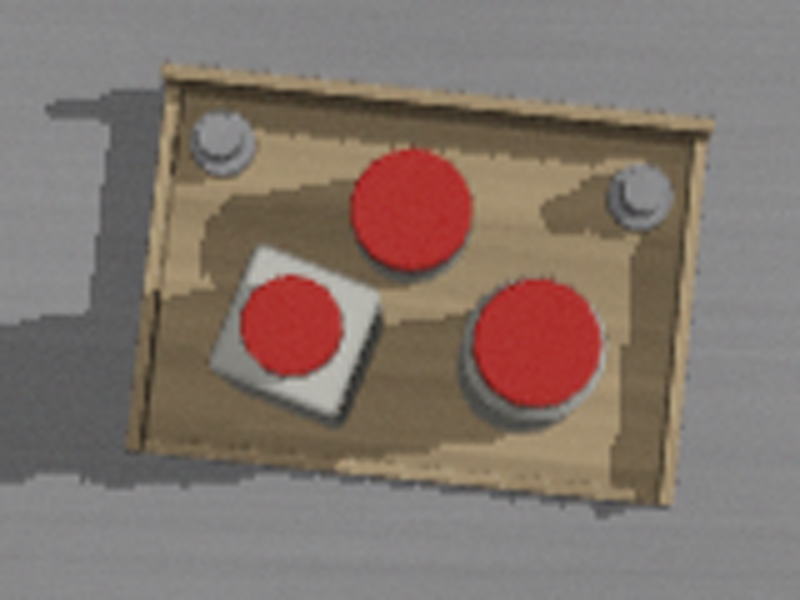

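The canister's yaw is about 69.5° (mod 90), and the measured sizes match the given ones. I turn the tool to yaw 90°, so tool x is world y and tool y is world x, and go above the jar.

```bash
cat >> h.py <<'E'
def go(x=None,y=None,z=None,yaw=None):
    s=r.sense();p=s["eef_pos"];t=s["tcp_rot"];ps=t[2]
    print("t%.1f"%s["clock"],"p",np.round(p,1),"rpy",np.round(t,4),"F",np.round(s["contact_force"],1),"open %.3f grip %.1f"%(s["opening"],s["grasp_force"]),"q6 %.2f"%s["qpos"][5])
    if x is None:return
    d=np.array([x,y,z])-p;c,n=np.cos(ps),np.sin(ps)
    print("rows-units dx %.3f dy %.3f dz %.3f"%((c*d[0]+n*d[1])/25,(n*d[0]-c*d[1])/25,-d[2]/25),end="")
    if yaw is not None:print(" rz total %.4f"%((-(yaw-np.degrees(ps))+180)%360/180-1))
    else:print()
E
python3 -m inch '[[0,0,0.03634,0,0,0,0],[0,0,0.03634,0,0,0,0],[0,0,0.03634,0,0,0,0],[0,0,0.03634,0,0,0,0],[0,0,0.03634,0,0,0,0],[0,0,0.03634,0,0,0,0],[0,0,0.03634,0,0,0,0],[0,0,0.03634,0,0,0,0]]'
python3 -m inch '[[0,0,0.03634,0,0,0,0],[0,0,0.03634,0,0,0,0],[0,0,0.03634,0,0,0,0],[0,0,0,-1,0.57,0,0],[0,0,0,-1,0.57,0,0],[0,0,0,-1,0.57,0,0],[0,0,0,-1,0.57,0,0],[0,0,0,-1,0.57,0,0]]'
python3 -m inch '[[0,0,0,-1,0.57,0,0],[0,0,0,-1,0.57,0,0],[0,0,0,-1,0.57,0,0],[0,0,0,-1,0.57,0,0],[0,0,0,-1,0.57,0,0],[0,0,0,-1,0.57,0,0],[0,0,0,-1,0.57,0,0],[0,0,0,-1,0.57,0,0]]'
python3 -m inch '[[0,0,0,-1,0.57,0,0],[0,0,0,-1,0.57,0,0],[0,0,0,-1,0.57,0,0],[0,0,0,-1,0.57,0,0],[0,0,0,-1,0.57,0,0],[0,0,0,-1,0.57,0,0],[0,0,0,-1,0.57,0,0],[0,0,0,-0.5,0.5,0,0]]'
python3 -c "
from h import *;go(567.5,-55.6,103,90)"
```

```text
clock: 0.77
eef_pos: [193.4, 594.0, 227.0]
tcp_rot: [-3.141, 0.001, 1.908]
contact_force: [0.9, -0.4, -1.0]
opening: 1.0
grasp_force: 0.0
clock: 1.43
eef_pos: [265.0, 467.9, 227.1]
tcp_rot: [-3.141, 0.001, 1.571]
contact_force: [1.4, 0.0, -1.0]
opening: 1.001
grasp_force: 0.0
clock: 2.1
eef_pos: [379.1, 267.9, 227.3]
tcp_rot: [-3.141, 0.0, 1.571]
contact_force: [0.6, 0.8, -0.3]
opening: 1.0
grasp_force: 0.0
clock: 2.77
eef_pos: [491.5, 79.3, 227.3]
tcp_rot: [-3.141, 0.001, 1.57]
contact_force: [-0.5, 0.9, 0.8]
opening: 0.998
grasp_force: 0.0
t2.8 p [491.5  79.3 227.3] rpy [-3.1411e+00  8.0000e-04  1.5699e+00] F [-0.5  0.9  0.8] open 0.998 grip 0.0 q6 0.16
rows-units dx -5.395 dy 3.046 dz 4.970 rz total -0.0003
```

```bash
python3 -m inch '[[0,0,0,-0.9,0.508,0,0],[0,0,0,-0.9,0.508,0,0],[0,0,0,-0.9,0.508,0,0],[0,0,0,-0.9,0.508,0,0],[0,0,0,-0.9,0.508,0,0],[0,0,0,-0.9,0.508,0,0],[0,0,0,0,0,0,0],[0,0,0,0,0,0,0]]' >/dev/null
python3 - <<'E'
from h import *
go(567.5,-55.6,103,90)
f=grab_frame("wrist");P=cloud(f);np.savez("pics/w1.npz",**f)
cv2.imwrite("pics/w1.png",f["pixels"][:,:,::-1]);caps(f,P,(500,700,-140,120))
rect(P,sub(P,(530,620,5,75),(117,131))&~red(f),"can")
E
```

```text
t3.4 p [567.3 -54.  226.9] rpy [-3.1406e+00 -2.0000e-04  1.5690e+00] F [0.  0.1 0.1] open 1.002 grip 0.0 q6 -0.10
rows-units dx -0.065 dy 0.009 dz 4.957 rz total -0.0006
cap ztop 145 circ 570.2 35.2 r18.5 mean 570.1 35.6 n3023
cap ztop 61 circ 626.0 -6.8 r24.9 mean 625.3 -6.7 n2525
cap ztop 145 circ 565.8 -55.3 r24.0 mean 565.9 -54.2 n3563
can c [570.4  35.7] size [52.2 52.1] ang 69.8 z 124.2 3202
```

View pics/w1.png

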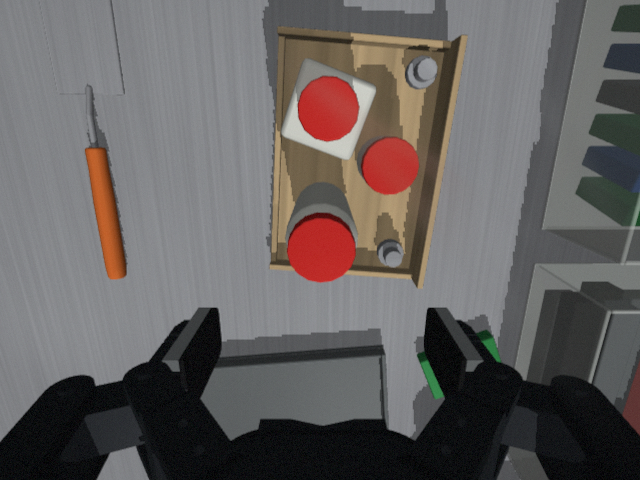

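The wrist view shows the jar cap at (321,247), canister cap at (328,108) and pot at (390,166), which agrees with the other cameras. I descend and grip the jar.

```bash
python3 -m inch '[[0,0,0,-0.05,0,0.7,0],[0,0,0,0,0,0.7,0],[0,0,0,0,0,0.7,0],[0,0,0,0,0,0.7,0],[0,0,0,0,0,0.7,0],[0,0,0,0,0,0.7,0],[0,0,0,0,0,0.5,0],[0,0,0,0,0,0.26,0]]' >/dev/null
python3 -c "
from h import *;go(567,-55.3,103,90)"
python3 -m inch '[[0,0,0,0,0,0,1],[0,0,0,0,0,0,1],[0,0,0,0,0,0,1],[0,0,0,0,0,0,1],[0,0,0,0,0,0,1],[0,0,0,0,0,0,1],[0,0,0,0,0,0,1],[0,0,0,0,0,0,1]]' 45 
python3 -m inch '[[0,0,0,0,0,0,1],[0,0,0,0,0,0,1],[0,0,0,0,0,0,1]]'
```

```text
t4.2 p [565.6 -53.1 101.8] rpy [-3.1388e+00 -5.0000e-04  1.5721e+00] F [-0.5  0.   0.3] open 1.004 grip 0.0 q6 -0.10
rows-units dx -0.089 dy 0.054 dz -0.046 rz total 0.0004
clock: 4.82
eef_pos: [567.8, -54.3, 104.9]
tcp_rot: [3.14, 0.0, 1.571]
contact_force: [-3.1, 1.4, 6.0]
opening: 0.623
grasp_force: 47.0
clock: 5.07
eef_pos: [567.8, -54.3, 104.9]
tcp_rot: [3.14, -0.0, 1.571]
contact_force: [-3.0, 1.1, 6.4]
opening: 0.62
grasp_force: 47.0
```

```bash
python3 -m inch '[[0,0,0,0,0,-0.2,1],[0,0,0,0,0,-0.5,1],[0,0,0,0,0,-0.6,1],[0,0,0,0,0,-0.6,1],[0,0,0,0,0,-0.5,1],[0,0,0,-0.3,0.02,0,1],[0,0,0,-0.5,0.02,0,1],[0,0,0,-0.7,0.02,0,1]]' 
python3 -m inch '[[0,0,0,-0.7,0.02,0,1],[0,0,0,-0.7,0.02,0,1],[0,0,0,-0.7,0.02,0,1],[0,0,0,-0.7,0.02,0,1],[0,0,0,-0.7,0.02,0,1],[0,0,0,-0.7,0.02,0,1],[0,0,0,-0.7,0.02,0,1],[0,0,0,-0.7,0.02,0,1]]' >/dev/null
python3 -m inch '[[0,0,0,-0.7,0.02,0,1],[0,0,0,-0.7,0.02,0,1],[0,0,0,-0.6,0.02,0,1],[0,0,0,-0.5,0.02,0,1],[0,0,0,-0.4,0.02,0,1],[0,0,0,-0.15,0.02,0,1],[0,0,0,0,0,0,1],[0,0,0,0,0,0,1]]' >/dev/null
python3 -c "
from h import *;go(576,-308,105,90)"
```

```text
clock: 5.73
eef_pos: [568.5, -92.3, 163.0]
tcp_rot: [-3.141, -0.0, 1.572]
contact_force: [0.1, -1.5, -3.0]
opening: 0.622
grasp_force: 48.0
t7.1 p [ 575.8 -307.8  163.3] rpy [-3.1412e+00 -5.0000e-04  1.5708e+00] F [-0.   0.7 -2.7] open 0.617 grip 48.0 q6 -0.49
rows-units dx -0.008 dy 0.009 dz 2.331 rz total 0.0000
```

```bash
python3 -m inch '[[0,0,0,0,0,0.5,1],[0,0,0,0,0,0.5,1],[0,0,0,0,0,0.5,1],[0,0,0,0,0,0.4,1],[0,0,0,0,0,0.25,1],[0,0,0,0,0,0.12,1],[0,0,0,0,0,0.06,1],[0,0,0,0,0,0,1]]' 
python3 -m inch '[[0,0,0,0,0,0,0.3],[0,0,0,0,0,0,0],[0,0,0,0,0,0,0],[0,0,0,0,0,0,0],[0,0,0,0,0,0,0],[0,0,0,0,0,0,0],[0,0,0,0,0,-0.5,0],[0,0,0,0,0,-0.6,0]]' 
python3 -m inch '[[0,0,0,0,0,-1,0],[0,0,0,0,0,-1,0],[0,0,0,0,0,-1,0],[0,0,0,0,0,-1,0],[0,0,0,0,0,0,0]]'
python3 - <<'E'
from h import *
go(571,35.5,103,69.6)
f=grab_frame("top");P=cloud(f);caps(f,P,(400,700,-400,120))
E
```

```text
clock: 7.73
eef_pos: [575.7, -308.2, 105.3]
tcp_rot: [-3.141, -0.0, 1.571]
contact_force: [0.6, -0.4, -2.8]
opening: 0.621
grasp_force: 48.0
clock: 8.4
eef_pos: [575.1, -307.7, 132.5]
tcp_rot: [-3.139, -0.001, 1.571]
contact_force: [-0.7, 0.3, -0.0]
opening: 0.998
grasp_force: 0.0
clock: 8.82
eef_pos: [578.4, -309.5, 239.5]
tcp_rot: [3.134, 0.004, 1.571]
contact_force: [1.5, 0.3, 0.5]
opening: 1.0
grasp_force: 0.0
t8.8 p [ 578.4 -309.5  239.5] rpy [3.1338 0.0042 1.571 ] F [1.5 0.3 0.5] open 1.000 grip 0.0 q6 -0.49
rows-units dx 13.799 dy -0.292 dz 5.461 rz total 0.1134
cap ztop 63 circ 626.0 -7.4 r24.8 mean 626.1 -7.4 n455
cap ztop 147 circ 570.5 35.4 r18.5 mean 570.6 35.1 n302
cap ztop 147 circ 574.7 -310.5 r24.0 mean 574.8 -309.6 n520
```

```bash
python3 -m inch '[[0,0,0,0.985,-0.01,0,0],[0,0,0,0.985,-0.01,0,0],[0,0,0,0.985,-0.01,0,0],[0,0,0,0.985,-0.01,0,0],[0,0,0,0.985,-0.01,0,0],[0,0,0,0.985,-0.01,0,0],[0,0,0,0.985,-0.01,0,0],[0,0,0,0.985,-0.01,0,0]]' >/dev/null
python3 -m inch '[[0,0,0,0.985,-0.01,0,0],[0,0,0,0.985,-0.01,0,0],[0,0,0,0.985,-0.01,0,0],[0,0,0,0.985,-0.01,0,0],[0,0,0,0.985,-0.01,0,0],[0,0,0,0.985,-0.01,0,0],[0,0,0.0378,0,0,0,0],[0,0,0.0378,0,0,0,0]]' >/dev/null
python3 -m inch '[[0,0,0.0378,0,0,0,0],[0,0,0,0,0,0,0],[0,0,0,0,0,0,0],[0,0,0,0,0,0,0]]' >/dev/null
python3 -c "
from h import *;go(571,35.5,103,69.6)"
```

```text
t10.5 p [572.   36.5 232.4] rpy [-3.1410e+00  3.0000e-04  1.2185e+00] F [-0.9 -0.4 -0.1] open 1.002 grip 0.0 q6 0.41
rows-units dx -0.051 dy -0.026 dz 5.178 rz total 0.0012
```

```bash
python3 -m inch '[[0,0,0,-0.05,-0.03,0.7,0],[0,0,0,0,0,0.7,0],[0,0,0,0,0,0.7,0],[0,0,0,0,0,0.7,0],[0,0,0,0,0,0.7,0],[0,0,0,0,0,0.7,0],[0,0,0,0,0,0.6,0],[0,0,0,0,0,0.35,0]]' >/dev/null
python3 -m inch '[[0,0,0,0,0,0,0],[0,0,0,0,0,0,1],[0,0,0,0,0,0,1],[0,0,0,0,0,0,1],[0,0,0,0,0,0,1],[0,0,0,0,0,0,1],[0,0,0,0,0,0,1],[0,0,0,0,0,0,1]]' 45 
python3 -m inch '[[0,0,0,0,0,0,1],[0,0,0,0,0,0,1],[0,0,0,0,0,0,1]]' 
python3 -c "
from h import *;go(460.5,-319,103,95)"
```

```text
clock: 11.87
eef_pos: [571.9, 35.8, 105.3]
tcp_rot: [3.14, -0.001, 1.215]
contact_force: [-0.9, -0.2, 6.0]
opening: 0.6
grasp_force: 47.3
clock: 12.12
eef_pos: [571.9, 35.8, 105.3]
tcp_rot: [3.14, -0.001, 1.215]
contact_force: [-1.6, -0.3, 5.7]
opening: 0.59
grasp_force: 47.3
t12.1 p [571.9  35.8 105.3] rpy [ 3.1399e+00 -8.0000e-04  1.2150e+00] F [-1.6 -0.3  5.7] open 0.590 grip 47.3 q6 0.42
rows-units dx -14.855 dy 0.767 dz 0.092 rz total -0.1410
```

```bash
python3 -m inch '[[0,0,0,0,0,-0.2,1],[0,0,0,0,0,-0.5,1],[0,0,0,0,0,-0.6,1],[0,0,0,0,0,-0.6,1],[0,0,0,0,0,-0.5,1],[0,0,0,-0.3,0.02,0,1],[0,0,0,-0.5,0.02,0,1],[0,0,0,-0.7,0.04,0,1]]' 
python3 -m inch '[[0,0,0,-0.8,0.05,0,1],[0,0,0,-0.9,0.05,0,1],[0,0,0,-0.9,0.05,0,1],[0,0,0,-0.9,0.05,0,1],[0,0,0,-0.9,0.05,0,1],[0,0,0,-0.9,0.05,0,1],[0,0,0,-0.9,0.05,0,1],[0,0,0,-0.9,0.05,0,1]]' >/dev/null
python3 -m inch '[[0,0,0,-0.9,0.04,0,1],[0,0,0,-0.9,0.04,0,1],[0,0,0,-0.9,0.04,0,1],[0,0,0,-0.9,0.04,0,1],[0,0,0,-0.9,0.04,0,1],[0,0,0,-0.8,0.04,0,1],[0,0,0,-0.55,0.03,0,1],[0,0,0,-0.3,0.03,0,1]]' >/dev/null
python3 -m inch '[[0,0,0,0,0,0,1],[0,0,0,0,0,0,1]]' >/dev/null
python3 -c "
from h import *;go(460.5,-319,105.3,69.6)"
```

```text
clock: 12.78
eef_pos: [559.4, -0.6, 163.8]
tcp_rot: [-3.141, 0.0, 1.216]
contact_force: [-0.8, -0.6, -1.6]
opening: 0.595
grasp_force: 47.6
t14.3 p [ 460.5 -316.5  163.6] rpy [-3.1408e+00 -5.0000e-04  1.2138e+00] F [ 0.1  0.4 -1.5] open 0.594 grip 47.5 q6 -0.25
rows-units dx -0.094 dy 0.034 dz 2.333 rz total -0.0003
```

```bash
python3 -m inch '[[0,0,0,-0.05,0.03,0.5,1],[0,0,0,-0.04,0,0.5,1],[0,0,0,0,0,0.5,1],[0,0,0,0,0,0.4,1],[0,0,0,0,0,0.25,1],[0,0,0,0,0,0.12,1],[0,0,0,0,0,0.06,1],[0,0,0,0,0,0,1]]' 
python3 -m inch '[[0,0,0,0,0,0,0.3],[0,0,0,0,0,0,0],[0,0,0,0,0,0,0],[0,0,0,0,0,0,0],[0,0,0,0,0,0,0],[0,0,0,0,0,0,0],[0,0,0,0,0,-0.5,0],[0,0,0,0,0,-0.6,0]]' 
python3 -m inch '[[0,0,0,0,0,-1,0],[0,0,0,0,0,-1,0],[0,0,0,0,0,-1,0],[0,0,0,0,0,-0.8,0],[0,0,0,0,0,0,0],[0,0,0,0,0,0,0],[0,0,0,0,0,0,0]]' >/dev/null
python3 - <<'E'
from h import *
go(626.3,-7,140,-5)
f=grab_frame("top");P=cloud(f);caps(f,P,(400,700,-400,120))
cv2.imwrite("pics/t2.png",f["pixels"][:,:,::-1])
E
```

```text
clock: 14.95
eef_pos: [460.9, -318.9, 105.8]
tcp_rot: [-3.141, -0.0, 1.215]
contact_force: [-0.2, -0.3, -1.4]
opening: 0.594
grasp_force: 47.5
clock: 15.62
eef_pos: [460.0, -318.6, 132.5]
tcp_rot: [-3.139, -0.001, 1.215]
contact_force: [0.9, 0.5, 0.1]
opening: 1.0
grasp_force: 0.0
t16.2 p [ 460.4 -318.8  227.6] rpy [-3.1409e+00 -2.0000e-04  1.2147e+00] F [ 0.3  0.3 -0.6] open 1.001 grip 0.0 q6 -0.25
rows-units dx 14.003 dy 1.870 dz 3.503 rz total 0.4144
cap ztop 63 circ 626.1 -7.4 r24.7 mean 626.2 -7.5 n454
cap ztop 147 circ 575.1 -309.9 r24.0 mean 574.8 -309.7 n514
cap ztop 147 circ 460.9 -318.6 r18.8 mean 461.1 -318.3 n321
```

View pics/t2.png

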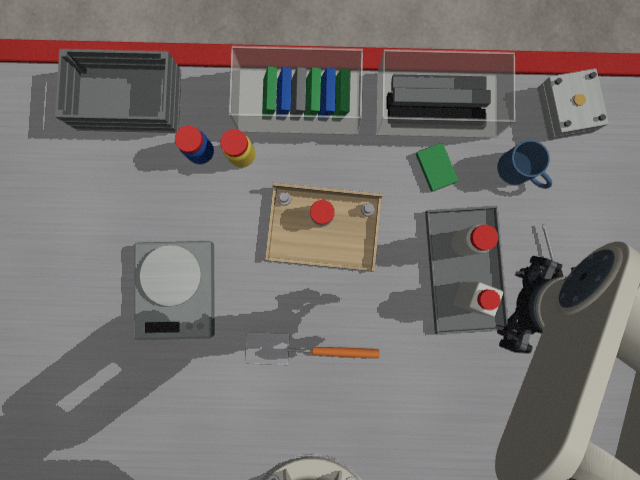

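Both containers stand in the tray, at pixels (484,238) and (489,299), and the pot is unmoved. I go to the pot.

```bash
python3 -m inch '[[0,0,0,1,0.134,0,0],[0,0,0,1,0.134,0,0],[0,0,0,1,0.134,0,0],[0,0,0,1,0.134,0,0],[0,0,0,1,0.134,0,0],[0,0,0,1,0.134,0,0],[0,0,0,1,0.134,0,0],[0,0,0,1,0.134,0,0]]' >/dev/null
python3 -m inch '[[0,0,0,1,0.134,0,0],[0,0,0,1,0.134,0,0],[0,0,0,1,0.134,0,0],[0,0,0,1,0.134,0,0],[0,0,0,1,0.134,0,0],[0,0,0,1,0.134,0,0],[0,0,0.0377,0,0,0,0],[0,0,0.0377,0,0,0,0]]' >/dev/null
python3 -m inch '[[0,0,0.0377,0,0,0,0],[0,0,0.0377,0,0,0,0],[0,0,0.0377,0,0,0,0],[0,0,0.0377,0,0,0,0],[0,0,0.0377,0,0,0,0],[0,0,0.0377,0,0,0,0],[0,0,0.0377,0,0,0,0],[0,0,0.0377,0,0,0,0]]' >/dev/null
python3 -m inch '[[0,0,0.0377,0,0,0.5,0],[0,0,0,0,0,0.5,0],[0,0,0,0,0,0.5,0],[0,0,0,0,0,0,0],[0,0,0,0,0,0,0],[0,0,0,0,0,0,0]]' >/dev/null
python3 - <<'E'
from h import *
go(626.3,-7,38,-5)
f=grab_frame("wrist");P=cloud(f);cv2.imwrite("pics/w2.png",f["pixels"][:,:,::-1]);caps(f,P,(500,700,-140,120))
m=sub(P,(640,690,50,100),(24,40));print("plugA",P[m].mean(0));m=sub(P,(610,665,-130,-80),(24,40));print("plugB",P[m].mean(0))
E
```

```text
t18.8 p [626.8  -7.4 190.5] rpy [ 3.1415e+00  5.0000e-04 -8.6300e-02] F [ 0.1 -0.3  0.1] open 1.001 grip 0.0 q6 1.64
rows-units dx -0.021 dy -0.014 dz 6.100 rz total 0.0003
cap ztop 61 circ 626.6 -7.5 r24.9 mean 627.5 -7.8 n2794
plugA [664.43080256  71.99139384  31.72080906]
plugB [ 640.59382781 -103.33235108   31.86063768]
```

View pics/w2.png

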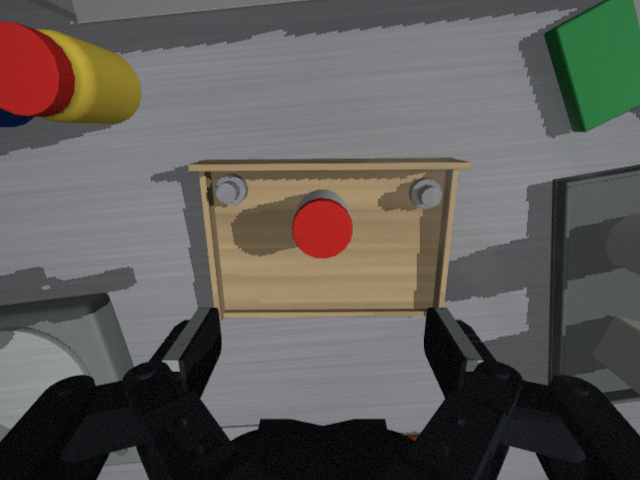

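```bash
python3 -m inch '[[0,0,0,-0.01,0,0.8,0],[0,0,0,0,0,0.8,0],[0,0,0,0,0,0.8,0],[0,0,0,0,0,0.8,0],[0,0,0,0,0,0.8,0],[0,0,0,0,0,0.8,0],[0,0,0,0,0,0.7,0],[0,0,0,0,0,0.4,0]]' >/dev/null
python3 -m inch '[[0,0,0,0,0,0.15,0],[0,0,0,0,0,0,0],[0,0,0,0,0,0,1],[0,0,0,0,0,0,1],[0,0,0,0,0,0,1],[0,0,0,0,0,0,1],[0,0,0,0,0,0,1],[0,0,0,0,0,0,1]]' 35 
python3 -m inch '[[0,0,0,0,0,0,1],[0,0,0,0,0,0,1],[0,0,0,0,0,0,1],[0,0,0,0,0,0,1]]' 
python3 -m inch '[[0,0,0,0,0,-0.2,1],[0,0,0,0,0,-0.5,1],[0,0,0,0,0,-0.7,1],[0,0,0,0,0,-0.9,1],[0,0,0,0,0,-0.9,1],[0,0,0,0,0,-0.6,1],[0,0,0,0,0,-0.2,1],[0,0,0,0,0,0,1]]' 
python3 -c "
from h import *;go(490.9,297.8,85,-5)"
```

```text
clock: 20.13
eef_pos: [627.4, -7.4, 40.9]
tcp_rot: [-3.142, -0.002, -0.088]
contact_force: [-1.2, 0.5, 5.4]
opening: 0.57
grasp_force: 35.5
clock: 20.47
eef_pos: [627.4, -7.4, 40.9]
tcp_rot: [-3.142, -0.002, -0.088]
contact_force: [-1.1, -0.6, 5.6]
opening: 0.569
grasp_force: 35.5
clock: 21.13
eef_pos: [627.6, -7.4, 141.8]
tcp_rot: [-3.141, -0.004, -0.088]
contact_force: [-0.3, 0.6, -0.9]
opening: 0.57
grasp_force: 36.5
t21.1 p [627.6  -7.4 141.8] rpy [-3.1413 -0.0036 -0.0881] F [-0.3  0.6 -0.9] open 0.570 grip 36.5 q6 1.64
rows-units dx -6.523 dy -11.679 dz 2.273 rz total -0.0003
```

```bash
python3 -m inch '[[0,0,0,-0.17,-0.3,0,1],[0,0,0,-0.33,-0.6,0,1],[0,0,0,-0.5,-0.9,0,1],[0,0,0,-0.5,-0.9,0,1],[0,0,0,-0.5,-0.9,0,1],[0,0,0,-0.5,-0.9,0,1],[0,0,0,-0.5,-0.9,0,1],[0,0,0,-0.5,-0.9,0,1]]' >/dev/null
python3 -m inch '[[0,0,0,-0.5,-0.9,0,1],[0,0,0,-0.5,-0.9,0,1],[0,0,0,-0.5,-0.9,0,1],[0,0,0,-0.5,-0.9,0,1],[0,0,0,-0.44,-0.8,0,1],[0,0,0,-0.33,-0.6,0,1],[0,0,0,-0.2,-0.38,0,1],[0,0,0,0,0,0,1]]' >/dev/null
python3 -m inch '[[0,0,0,0,0,0,1],[0,0,0,0,0,0,1]]'>/dev/null
python3 -c "
from h import *;go(491.3,297.8,86,-5)"
```

```text
t22.6 p [491.  296.9 139. ] rpy [ 3.1408e+00  6.0000e-04 -8.8200e-02] F [ 0.3 -0.3 -1.1] open 0.568 grip 36.5 q6 2.20
rows-units dx 0.007 dy -0.036 dz 2.120 rz total -0.0003
```

```bash
python3 -m inch '[[0,0,0,0,-0.03,0.5,1],[0,0,0,0,0,0.5,1],[0,0,0,0,0,0.5,1],[0,0,0,0,0,0.3,1],[0,0,0,0,0,0.2,1],[0,0,0,0,0,0.08,1],[0,0,0,0,0,0,1],[0,0,0,0,0,0,1]]' 
python3 -m inch '[[0,0,0,0,0,0.03,1],[0,0,0,0,0,0.03,1],[0,0,0,0,0,0,1]]'
```

```text
clock: 23.3
eef_pos: [491.4, 298.6, 87.6]
tcp_rot: [-3.141, -0.0, -0.088]
contact_force: [0.4, 0.1, -1.7]
opening: 0.572
grasp_force: 36.4
clock: 23.55
eef_pos: [491.4, 298.6, 86.3]
tcp_rot: [-3.141, -0.001, -0.088]
contact_force: [-0.5, 0.2, -1.2]
opening: 0.572
grasp_force: 36.4
```

```bash
python3 -m inch '[[0,0,0,0,0,0.02,1],[0,0,0,0,0,0,0.3],[0,0,0,0,0,0,0],[0,0,0,0,0,0,0],[0,0,0,0,0,0,0],[0,0,0,0,0,0,0],[0,0,0,0,0,-0.4,0],[0,0,0,0,0,-0.6,0]]' 
python3 -m inch '[[0,0,0,0,0,-0.9,0],[0,0,0,0,0,-1,0],[0,0,0,0,0,-1,0],[0,0,0,0,0,-1,0],[0,0,0,0,0,-0.8,0],[0,0,0,0,0,0,0],[0,0,0,0,0,0,0],[0,0,0,0,0,0,0]]' >/dev/null
python3 - <<'E'
from h import *
go(460.9,-319,140,69.6)
f=grab_frame("wrist");P=cloud(f);cv2.imwrite("pics/w3.png",f["pixels"][:,:,::-1]);caps(f,P,(420,560,220,380))
f=grab_frame("top");P=cloud(f);caps(f,P,(400,700,-400,120))
f=grab_frame("scene");P=cloud(f);caps(f,P,(400,600,-400,400));cv2.imwrite("pics/s3.png",f["pixels"][:,:,::-1])
E
```

```text
clock: 24.22
eef_pos: [490.3, 297.9, 110.0]
tcp_rot: [3.14, 0.002, -0.088]
contact_force: [-0.0, -0.4, -0.1]
opening: 0.997
grasp_force: 0.0
t24.9 p [490.8 298.2 227.8] rpy [ 3.1413e+00  3.0000e-04 -8.8100e-02] F [-0.2 -0.4  0.1] open 1.002 grip 0.0 q6 2.20
rows-units dx 0.982 dy 24.699 dz 3.512 rz total -0.4147
cap ztop 106 circ 490.7 298.5 r24.8 mean 491.7 298.3 n2907
cap ztop 147 circ 574.7 -310.0 r24.2 mean 574.8 -309.6 n518
cap ztop 147 circ 460.3 -319.5 r18.8 mean 461.0 -318.6 n316
cap ztop 146 circ 461.7 -317.6 r18.3 mean 462.8 -317.0 n219
cap ztop 146 circ 576.0 -308.1 r24.0 mean 576.7 -307.3 n441
cap ztop 107 circ 491.8 298.3 r25.2 mean 493.3 298.3 n634
```

View pics/s3.png

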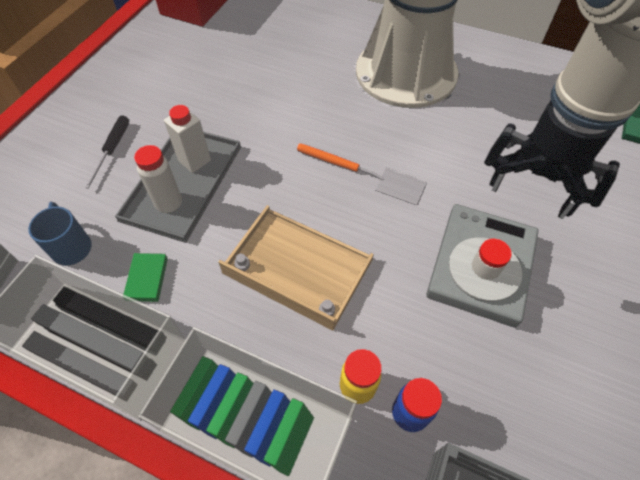

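The pot stands in the middle of the pan (492,255), and both tall containers stand in the tray. Back to the canister.

```bash
python3 -m inch '[[0,0,-0.0377,0,0,0,0],[0,0,-0.0377,0,0,0,0],[0,0,-0.0377,0,0,0,0],[0,0,-0.0377,0,0,0,0],[0,0,-0.0377,0,0,0,0],[0,0,-0.0377,0,0,0,0],[0,0,-0.0377,0,0,0,0],[0,0,-0.0377,0,0,0,0]]' >/dev/null
python3 -m inch '[[0,0,-0.0377,0,0,0,0],[0,0,-0.0377,0,0,0,0],[0,0,-0.0377,0,0,0,0],[0,0,0,-0.98,0.312,0,0],[0,0,0,-0.98,0.312,0,0],[0,0,0,-0.98,0.312,0,0],[0,0,0,-0.98,0.312,0,0],[0,0,0,-0.98,0.312,0,0]]' >/dev/null
python3 -m inch '[[0,0,0,-0.98,0.312,0,0],[0,0,0,-0.98,0.312,0,0],[0,0,0,-0.98,0.312,0,0],[0,0,0,-0.98,0.312,0,0],[0,0,0,-0.98,0.312,0,0],[0,0,0,-0.98,0.312,0,0],[0,0,0,-0.98,0.312,0,0],[0,0,0,-0.98,0.312,0,0]]' >/dev/null
python3 -m inch '[[0,0,0,-0.98,0.312,0,0],[0,0,0,-0.98,0.312,0,0],[0,0,0,-0.98,0.312,0,0],[0,0,0,-0.98,0.312,0,0],[0,0,0,-0.98,0.312,0,0],[0,0,0,-0.98,0.312,0,0],[0,0,0,-0.98,0.312,0,0],[0,0,0,-0.98,0.312,0,0]]' >/dev/null
python3 -m inch '[[0,0,0,-0.9,0.3,0,0],[0,0,0,-0.6,0.2,0,0],[0,0,0,0,0,0,0],[0,0,0,0,0,0,0],[0,0,0,0,0,0,0]]' >/dev/null
python3 -c "
from h import *;go(460.9,-318.9,103,69.6)"
```

```text
t28.1 p [ 463.6 -279.5  227.3] rpy [-3.1400e+00 -6.0000e-04  1.2146e+00] F [-0.1  0.3  0.2] open 1.000 grip 0.0 q6 -0.19
rows-units dx -1.514 dy 0.448 dz 4.972 rz total -0.0001
```

```bash
python3 -m inch '[[0,0,0,-0.76,0.224,0,0],[0,0,0,-0.76,0.224,0,0],[0,0,0,0,0,0.8,0],[0,0,0,0,0,0.8,0],[0,0,0,0,0,0.8,0],[0,0,0,0,0,0.8,0],[0,0,0,0,0,0.7,0],[0,0,0,0,0,0.6,0]]' >/dev/null
python3 -m inch '[[0,0,0,0,0,0.36,0],[0,0,0,0,0,0.1,0],[0,0,0,0,0,0,0],[0,0,0,0,0,0,0]]' 
python3 -m inch '[[0,0,0,0,0,0,1],[0,0,0,0,0,0,1],[0,0,0,0,0,0,1],[0,0,0,0,0,0,1],[0,0,0,0,0,0,1],[0,0,0,0,0,0,1],[0,0,0,0,0,0,1],[0,0,0,0,0,0,1]]' 45
python3 -m inch '[[0,0,0,0,0,0,1],[0,0,0,0,0,0,1],[0,0,0,0,0,-0.2,1],[0,0,0,0,0,-0.5,1],[0,0,0,0,0,-0.6,1],[0,0,0,0,0,-0.6,1],[0,0,0,0,0,-0.5,1],[0,0,0,0,0,0,1]]' 
python3 -c "
from h import *;go(571.9,35.8,105.5,69.6)"
```

```text
clock: 29.12
eef_pos: [461.7, -319.7, 104.7]
tcp_rot: [3.141, 0.0, 1.215]
contact_force: [0.0, -0.1, 0.2]
opening: 0.999
grasp_force: 0.0
clock: 29.78
eef_pos: [461.5, -320.2, 105.0]
tcp_rot: [3.141, 0.0, 1.215]
contact_force: [-1.5, 0.7, 6.4]
opening: 0.597
grasp_force: 46.5
clock: 30.45
eef_pos: [462.5, -320.8, 166.7]
tcp_rot: [3.138, 0.001, 1.215]
contact_force: [1.2, -0.7, -0.9]
opening: 0.588
grasp_force: 47.8
t30.4 p [ 462.5 -320.8  166.7] rpy [3.1376e+00 1.0000e-03 1.2146e+00] F [ 1.2 -0.7 -0.9] open 0.588 grip 47.8 q6 -0.25
rows-units dx 14.895 dy -0.871 dz 2.447 rz total -0.0001
```

```bash
python3 -m inch '[[0,0,0,0.3,-0.042,0,1],[0,0,0,0.5,-0.042,0,1],[0,0,0,0.7,-0.042,0,1],[0,0,0,0.8,-0.042,0,1],[0,0,0,0.9,-0.042,0,1],[0,0,0,0.9,-0.042,0,1],[0,0,0,0.9,-0.042,0,1],[0,0,0,0.9,-0.042,0,1]]' >/dev/null
python3 -m inch '[[0,0,0,0.9,-0.042,0,1],[0,0,0,0.9,-0.042,0,1],[0,0,0,0.9,-0.042,0,1],[0,0,0,0.9,-0.042,0,1],[0,0,0,0.9,-0.042,0,1],[0,0,0,0.9,-0.042,0,1],[0,0,0,0.9,-0.042,0,1],[0,0,0,0.8,-0.042,0,1]]' >/dev/null
python3 -m inch '[[0,0,0,0.7,-0.042,0,1],[0,0,0,0.55,-0.042,0,1],[0,0,0,0.4,-0.042,0,1],[0,0,0,0.2,-0.042,0,1],[0,0,0,0,0,0,1],[0,0,0,0,0,0,1],[0,0,0,0,0,0,1]]' >/dev/null
python3 -c "
from h import *;go(571.7,35,105.5,69.6)"
```

```text
t32.4 p [570.7  34.7 163.9] rpy [-3.1413e+00  4.0000e-04  1.2142e+00] F [ 0.1 -1.2 -2.2] open 0.599 grip 47.7 q6 0.42
rows-units dx 0.024 dy 0.035 dz 2.336 rz total -0.0002
```

```bash
python3 -m inch '[[0,0,0,0.02,0.03,0.5,1],[0,0,0,0,0,0.5,1],[0,0,0,0,0,0.5,1],[0,0,0,0,0,0.4,1],[0,0,0,0,0,0.25,1],[0,0,0,0,0,0.12,1],[0,0,0,0,0,0.06,1],[0,0,0,0,0,0,1]]' 
python3 -m inch '[[0,0,0,0,0,0.01,1],[0,0,0,0,0,0,0.3],[0,0,0,0,0,0,0],[0,0,0,0,0,0,0],[0,0,0,0,0,0,0],[0,0,0,0,0,0,0],[0,0,0,0,0,-0.5,0],[0,0,0,0,0,-0.6,0]]' 
python3 -m inch '[[0,0,0,0,0,-1,0],[0,0,0,0,0,-1,0],[0,0,0,0,0,-1,0],[0,0,-0.0378,0,0,-0.8,0],[0,0,-0.0378,0,0,0,0],[0,0,-0.0378,0,0,0,0],[0,0,0,0,0,0,0],[0,0,0,0,0,0,0]]' >/dev/null
python3 - <<'E'
from h import *
go(575.4,-309.2,103,90)
f=grab_frame("top");P=cloud(f);caps(f,P,(400,700,-400,120))
E
```

```text
clock: 33.03
eef_pos: [571.9, 35.5, 105.7]
tcp_rot: [-3.141, 0.0, 1.215]
contact_force: [0.5, -1.5, -1.5]
opening: 0.595
grasp_force: 47.7
clock: 33.7
eef_pos: [571.0, 35.6, 132.9]
tcp_rot: [-3.139, 0.001, 1.215]
contact_force: [0.1, 0.0, 0.2]
opening: 0.999
grasp_force: 0.0
t34.4 p [571.8  35.6 228.7] rpy [ 3.141  -0.      1.5673] F [-0.3 -0.5  0.9] open 1.000 grip 0.0 q6 0.06
rows-units dx -13.792 dy 0.191 dz 5.028 rz total -0.0011
cap ztop 147 circ 574.8 -310.0 r23.9 mean 574.9 -309.6 n515
```

```bash
python3 -m inch '[[0,0,-0.0011,-0.985,0.012,0,0],[0,0,0,-0.985,0.012,0,0],[0,0,0,-0.985,0.012,0,0],[0,0,0,-0.985,0.012,0,0],[0,0,0,-0.985,0.012,0,0],[0,0,0,-0.985,0.012,0,0],[0,0,0,-0.985,0.012,0,0],[0,0,0,-0.985,0.012,0,0]]' >/dev/null
python3 -m inch '[[0,0,0,-0.985,0.012,0,0],[0,0,0,-0.985,0.012,0,0],[0,0,0,-0.985,0.012,0,0],[0,0,0,-0.985,0.012,0,0],[0,0,0,-0.985,0.012,0,0],[0,0,0,-0.985,0.012,0,0],[0,0,0,0,0,0,0],[0,0,0,0,0,0,0]]' >/dev/null
python3 - <<'E'
from h import *
go(575.4,-309.2,104,90)
f=grab_frame("top");P=cloud(f);caps(f,P,(400,700,-400,120))
E
```

```text
t35.8 p [ 576.8 -310.   227.5] rpy [-3.1408e+00 -5.0000e-04  1.5697e+00] F [-0.3  0.3  0.2] open 1.003 grip 0.0 q6 -0.49
rows-units dx 0.033 dy -0.056 dz 4.939 rz total -0.0003
cap ztop 147 circ 575.3 -309.9 r24.0 mean 574.8 -309.6 n516
cap ztop 147 circ 570.1 36.0 r18.2 mean 570.1 36.1 n295
```

The canister is back within 1 mm of its starting place. I pick up the jar.

```bash
python3 -m inch '[[0,0,0,0.02,-0.05,0.8,0],[0,0,0,0,0,0.8,0],[0,0,0,0,0,0.8,0],[0,0,0,0,0,0.8,0],[0,0,0,0,0,0.7,0],[0,0,0,0,0,0.6,0],[0,0,0,0,0,0.34,0],[0,0,0,0,0,0.08,0]]' >/dev/null
python3 -m inch '[[0,0,0,0,0,0,0],[0,0,0,0,0,0,0],[0,0,0,0,0,0,1],[0,0,0,0,0,0,1],[0,0,0,0,0,0,1],[0,0,0,0,0,0,1],[0,0,0,0,0,0,1],[0,0,0,0,0,0,1]]' 45
python3 -m inch '[[0,0,0,0,0,0,1],[0,0,0,0,0,0,1],[0,0,0,0,0,0,1]]'
python3 -m inch '[[0,0,0,0,0,-0.2,1],[0,0,0,0,0,-0.5,1],[0,0,0,0,0,-0.6,1],[0,0,0,0,0,-0.6,1],[0,0,0,0,0,-0.5,1],[0,0,0,0,0,0,1],[0,0,0,0,0,0,1]]' 
python3 -c "
from h import *;go(567.8,-54.3,105.5,90)"
```

```text
clock: 37.13
eef_pos: [576.4, -309.1, 106.5]
tcp_rot: [3.14, 0.001, 1.574]
contact_force: [-2.8, 0.3, 7.0]
opening: 0.622
grasp_force: 46.0
clock: 37.38
eef_pos: [576.3, -309.1, 106.4]
tcp_rot: [3.14, 0.001, 1.574]
contact_force: [-2.3, -0.8, 7.4]
opening: 0.618
grasp_force: 46.0
clock: 37.97
eef_pos: [576.4, -308.9, 166.0]
tcp_rot: [3.14, 0.001, 1.574]
contact_force: [-1.2, 0.3, -2.9]
opening: 0.619
grasp_force: 47.9
t38.0 p [ 576.4 -308.9  166. ] rpy [3.1400e+00 9.0000e-04 1.5744e+00] F [-1.2  0.3 -2.9] open 0.619 grip 47.9 q6 -0.50
rows-units dx 10.183 dy -0.307 dz 2.419 rz total 0.0011
```

```bash
python3 -m inch '[[0,0,0,0.3,-0.018,0,1],[0,0,0,0.5,-0.018,0,1],[0,0,0,0.7,-0.018,0,1],[0,0,0,0.7,-0.018,0,1],[0,0,0,0.7,-0.018,0,1],[0,0,0,0.7,-0.018,0,1],[0,0,0,0.7,-0.018,0,1],[0,0,0,0.7,-0.018,0,1]]' >/dev/null
python3 -m inch '[[0,0,0,0.7,-0.018,0,1],[0,0,0,0.7,-0.018,0,1],[0,0,0,0.7,-0.018,0,1],[0,0,0,0.7,-0.018,0,1],[0,0,0,0.7,-0.018,0,1],[0,0,0,0.6,-0.018,0,1],[0,0,0,0.5,-0.018,0,1],[0,0,0,0.35,-0.018,0,1]]' >/dev/null
python3 -m inch '[[0,0,0,0.2,-0.018,0,1],[0,0,0,0,0,0,1],[0,0,0,0,0,0,1],[0,0,0,0,0,0,1]]' >/dev/null
python3 -c "
from h import *;go(567.8,-55.2,106,90)"
```

```text
t39.6 p [567.5 -55.4 165. ] rpy [3.1415e+00 3.0000e-04 1.5742e+00] F [ 0.3  0.2 -2.6] open 0.618 grip 47.8 q6 -0.10
rows-units dx 0.008 dy 0.014 dz 2.359 rz total 0.0011
```

```bash
python3 -m inch '[[0,0,0,0,0,0.5,1],[0,0,0,0,0,0.5,1],[0,0,0,0,0,0.5,1],[0,0,0,0,0,0.4,1],[0,0,0,0,0,0.25,1],[0,0,0,0,0,0.12,1],[0,0,0,0,0,0.06,1],[0,0,0,0,0,0,1]]' 
python3 -m inch '[[0,0,0,0,0,0.01,1],[0,0,0,0,0,0,0.3],[0,0,0,0,0,0,0],[0,0,0,0,0,0,0],[0,0,0,0,0,0,0],[0,0,0,0,0,0,0],[0,0,0,0,0,-0.5,0],[0,0,0,0,0,-0.6,0]]' 
python3 -m inch '[[0,0,0,0,0,-1,0],[0,0,0,0,0,-1,0],[0,0,0,0,0,-1,0],[0,0,0,0,0,-1,0],[0,0,0,-1,0,0,0],[0,0,0,-1,0,0,0],[0,0,0,-1,0,0,0],[0,0,0,-1,0,0,0]]' >/dev/null
python3 -m inch '[[0,0,0,-1,0,0,0],[0,0,0,-1,0,0,0],[0,0,0,-1,0,0,0],[0,0,0,-1,0,0,0],[0,0,0,-1,0,0,0],[0,0,0,-1,0,0,0],[0,0,0,0,0,0,0],[0,0,0,0,0,0,0]]'
python3 - <<'E'
from h import *
f=grab_frame("top");P=cloud(f);caps(f,P,(400,700,-400,380))
f=grab_frame("scene");P=cloud(f);print("scene");caps(f,P,(400,700,-400,400));cv2.imwrite("pics/s4.png",f["pixels"][:,:,::-1])
E
```

```text
clock: 40.3
eef_pos: [567.6, -55.1, 107.0]
tcp_rot: [3.141, 0.0, 1.574]
contact_force: [-0.3, 0.5, -2.8]
opening: 0.616
grasp_force: 47.8
clock: 40.97
eef_pos: [566.5, -54.8, 133.3]
tcp_rot: [-3.139, -0.0, 1.574]
contact_force: [1.0, 0.8, 0.7]
opening: 0.999
grasp_force: 0.0
clock: 42.3
eef_pos: [568.0, -305.8, 233.7]
tcp_rot: [-3.141, -0.0, 1.572]
contact_force: [-0.8, 1.1, -0.6]
opening: 0.999
grasp_force: 0.0
cap ztop 147 circ 570.1 35.9 r18.1 mean 570.1 36.0 n299
cap ztop 147 circ 566.0 -56.3 r23.3 mean 566.0 -56.1 n494
cap ztop 108 circ 490.4 297.6 r25.0 mean 490.3 297.0 n509
scene
cap ztop 146 circ 568.1 -54.8 r23.2 mean 569.1 -54.3 n498
cap ztop 146 circ 571.5 37.0 r18.7 mean 572.6 37.9 n355
cap ztop 107 circ 491.6 298.0 r25.3 mean 493.5 298.5 n637
```

View pics/s4.png

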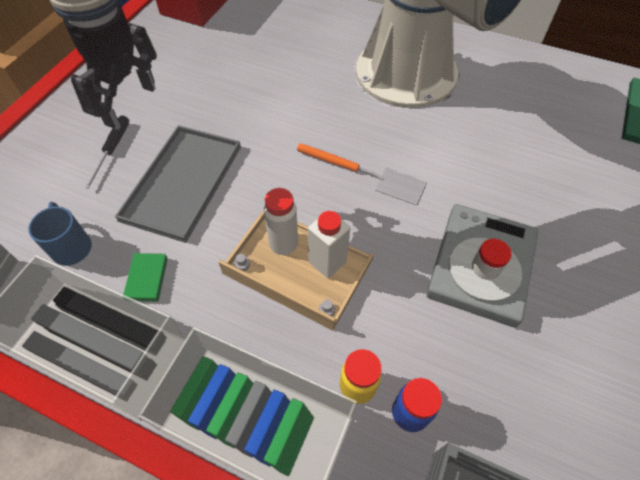

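The jar (281,222) and canister (329,243) are back within 1 mm of their starting places. The pot is centred on the pan (492,258), the plugs are untouched and the arm is clear, so I hand in.

```bash
python3 -c "
from rig import r;print(r.sign_off())"
```

```text
the job is handed in; nothing more can be done
None
```

The job is handed in at about 42 s of 128 s: the pot stands centred on the scale's pan, the jar and canister are back within about 1 mm of where they started, and the plugs look untouched; the sign-off gave no verdict.

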